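# Set the cover-glass cell in the light checker

### The arm

A 6-joint arm with a two-finger parallel gripper is mounted at the origin on the work surface. World frame = base frame: x ahead of the robot, y to its left, z up, the work surface at z = 0. Lengths are in m, angles in rad, forces in N, time in s.
With the tool pointing down it reaches from about 0.3 to 0.95 m from the base axis. Payload 3.1 kg.
Tool frame: the origin (TCP) lies midway between the tips of the shut fingers; the grasp point (between the pads) lies 19 mm behind it (manip.grasp_offset is the distance from the TCP to the grasp point, in m); x points along the fingers, z is the direction in which the jaws open and shut, and the axes are right-handed (so a half turn about x gives the same grasp; the last joint's range is limited). The gripper opens to 85 mm and grips with 20 to 120 N. Pads are 22 mm wide; open, the fingers measure 114 mm over their backs; the gripper's body (76 mm by 85 mm) begins 54 mm behind the grasp point. The pads swing forward as they close: fully open they stand 13 mm farther back than shut.
Start: joints at [1.075, 0.308, 1.634, -0, 1.2, -0.07], TCP at [0.258, 0.569, 0.231] pointing down, gripper open.
Joint ranges: [-3.06, 3.06], [-0.79, 1.96], [0.05, 2.63], [-1.19, 4.34], [0.05, 2.64], [-2.94, 2.94]. Speed limits (rad/s): [2.79, 2.79, 3.14, 3.14, 3.14, 3.14].

### API

Orientations are given as [roll, pitch, yaw] about the fixed x, y, z axes, in that order (R = Rz(yaw) Ry(pitch) Rx(roll)).
In Python, from rig import manip, eyes gives the robot as it stands.
- The arm moves only by the tool apply_moves, never from a script. Its argument "increments" is a list of rows, each an object with "translation": the shift along the tool's x, y, z in mm, a list of three; "delta_rot": the turn, a rotation vector about the tool's x, y, z in rad, a list of three; "claw": the closure in counts, from 0 (fully open) to 255 (shut). A call has 1 to 8 rows; each row shifts and turns the commanded pose from where the row before left it, along the tool's axes as they then stand; what a row does not reach is not made up. A row lasts 1/12 s, in which the tool goes at most 41.7 mm and 7.16 degrees, less where a joint would pass 70% of its speed; a pose out of reach is approached as far as the arm can. A call is refused whole if a number of a shift passes 41.7 or a number of a turn 0.125, either way. A call with a gripper value outside its range is refused whole. The fingers move at their own pace and stop on an object; "squeeze" is the grip in N (left out, the last holds). Time passes only in rows, so rows that do not move let the fingers close. It gives the time, the measured TCP pose, the force and the opening at its end, in the units of the state.
- manip.read_state(): the state, without advancing time (a new reading comes with each control period).
- eyes.get_image(name): name is "scene" or "top" or "wrist"; returns a dict with "image" (384x512x3 uint8, red, green, blue), "K" (3x3 intrinsics, pixels), "dist_coeffs" ([k1, k2, p1, p2, k3] as OpenCV has them; the pictures are not rectified), "R" (3x3) and "t" (3): a world point X has camera coordinates R X + t; the wrist camera has in their place "T_tool_cam" (4x4, takes a point from camera to tool coordinates, whose origin is the TCP and whose axes are the tool frame's). Camera axes: x right, y down, z forward; pixel columns grow to the right and rows downward; lengths in m; the calibration is good to about 2 mm. A picture is of the moment at which its call begins: read the wrist's pose just before it. There is no depth.
- manip.close_job(): hands the job in, once; it reports no verdict.
The state is a dict: "clock": time; "qpos": joint angles; "qvel": joint speeds; "joint_torque": joint torques, N m; "eef_pos": TCP position; "ee_rot": TCP orientation; "ft_force": force on the tool from outside, world axes, zero at the start; "torque": the same for the moment, N m; "grip_width": finger opening in m.
Only numpy, scipy, OpenCV 4.12 (cv2) and the standard library are available. Lean on these libraries where they do the work, as an engineer would, in place of code of your own. Each camera call takes 0.05 s, during which the arm holds its last target.

### The job

Pick up the steel sample cell that has the two clear windows and set its foot plate down in the open end of the light checker's slot, windows facing the lamp and the sensor. Then, with the foot flat on the slot's floor, slide it gently away from you under the two keepers until it is fully home against the end stop, and let go of it there. Feel for contact and never press hard on the checker (40 N at the most); leave the solid dummy cell, the spacer and the tube post where they are.

Things in the scene. Friction and masses are not known exactly. Their poses are not given: they have to be found in the camera images.
- cell_center (a point): Loose steel sample cell, upright, about 0.2 kg, 76 mm high: foot plate 44 x 44 x 6 mm, on it a column 32 x 32 mm. Its faces along its own +y and -y are glass windows 22 mm wide, 24 to 52 mm up; a dark groove 12 wide, 6 deep across the top runs from window to window (along y). Its +x and -x sides are solid flat steel: grip these. Point: the centre, 38 mm up; z up. Either window may face the lamp.
- light_point (a point): On the light path of the checker (fixed), 46 mm above the bench: the cell's centre comes to this x and height when home. The path runs along y: lamp box at -y, sensor box at +y (58 mm wide in x, up to 86 mm high, snouts end 66 mm from here). The slot runs along x, away from the robot at +x. All is rigid and must never feel over 40 N.
- open_part (a point): Where the foot plate goes in: middle of the open part of the aluminium carrier's slot, on its floor 8 mm above the bench. Slot 45.6 mm wide in y, walls 12 mm above this floor; open part 51 mm long in x (cell free 3 mm either way), home is 26.5 mm on in +x. NOT MEASURED: the carrier is clamped anywhere within 14 mm either way along y; the real slot middle is at y -14 to +14 mm from here.
- fence_zero (a point): Inner face, top edge, of the fence on the carrier's +y wall if the carrier were centred; it is off along y by the same unmeasured -14 to +14 mm. The fence runs along the whole slot, 10 mm higher than the walls (top 30 mm above the bench), face flush with the slot's +y wall, 22.8 mm from the slot's middle. Hold the foot 2 to 5 mm over the walls, feel towards +y, back off 0.8 mm, go down.
- end_stop (a point): Foot of the stop that ends the slot at +x, at floor level, 12 mm high; the foot plate's edge touches it when home (cell centre then 22 mm before it). From 23 mm before it, two keepers roof the slot's edges: underside 8 mm above the floor, 36 mm gap between them for the column, top flush with the walls. They make lowering the foot straight down at the stop impossible.
- blank_center (a point): Centre (38 mm up) of a loose dummy cell of the same outer size as the sample cell, solid steel on all four faces, flat on top; to be left alone. It stands in one of the two places on the left part of the bench, the sample cell in the other.
- spacer_center (a point): Centre (15 mm up) of a loose thick steel ring, 42 mm across, 30 mm high, with an 18 mm hole, standing on the bench; to be left alone.
- post_center (a point): Centre (54 mm up) of a loose steel tube, 38 mm across, standing on a square plate 85 mm wide, 108 mm high in all; to be left alone.

How it is judged:
On the way:
1. the cell stands on the slot's floor in the open part, windows along the light path, before it is slid (z of cell_center in the frame of light_point between -0.003 and 0.0018 m and y of cell_center in the frame of light_point between -0.019 and 0.019 m and angle between the y axis of cell_center and the y axis of light_point, either way round below 0.08 rad and angle between cell_center's own z axis and vertical below 0.05 rad and x of cell_center in the frame of light_point between -0.034 and -0.012 m), for 0.1 s.
At the end, for the whole second after the job is handed in: The cell stands on the slot's floor (height within -3/+1.8 mm), fully home against the end stop (short of it by no more than 2.5 mm), upright within 0.05 rad, its windows facing along the light path within 0.08 rad, released and at rest (z of cell_center in the frame of light_point between -0.003 and 0.0018 m and y of cell_center in the frame of light_point between -0.019 and 0.019 m and angle between the y axis of cell_center and the y axis of light_point, either way round below 0.08 rad and angle between cell_center's own z axis and vertical below 0.05 rad and x of cell_center in the frame of light_point between -0.0025 and 0.002 m and linear speed of cell below 0.01 m/s); the robot touches nothing.
It fails at once if the light checker is pressed with more than 40 N (contact force between station and anything else above 40 N).
It fails at once if the dummy cell is moved by more than 15 mm (distance of blank_center from where it was at the start of the episode above 0.015 m).
It fails at once if the spacer is moved by more than 15 mm (distance of spacer_center from where it was at the start of the episode above 0.015 m).
It fails at once if the tube post is moved by more than 15 mm (distance of post_center from where it was at the start of the episode above 0.015 m).
It also fails if it takes over 51 s, if anything falls off the work surface, if the arm or the gripper's body presses on something with over 40 N, if the wrist force passes 120 N, or if a joint passes its speed limit or range.

## Working session

There is one attempt and no reset: what is moved stays moved. The work goes in short steps, Python scripts to look and compute and a tool call to move; the robot and the scene stay as the last step left them, time stands still between calls to the robot, and variables do not carry over. Pictures are saved under pics/ and viewed, and the job is handed in when it is done.

Besides the shell and the picture viewer there is one more tool, called as a command line: name --argument value ..., lists and objects as JSON in quotes. apply_moves: Moves the arm, as the interface text tells. Its arguments: {"type":"object","properties":{"increments":{"type":"array","items":{"type":"object","properties":{"translation":{"type":"array","items":{"type":"number"}},"delta_rot":{"type":"array","items":{"type":"number"}},"claw":{"type":"number"}}}},"squeeze":{"type":"number"}},"required":["increments"]}

```bash
mkdir -p pics; ls; python3 - <<'E'
from rig import manip, eyes
import cv2
print(manip.read_state(), manip.grasp_offset)
for n in ["scene","top","wrist"]:
    d=eyes.get_image(n); cv2.imwrite(f"pics/{n}0.png",d["image"][:,:,::-1])
    print(n,{k:v for k,v in d.items() if k!="image"})
E
```

```text
pics
{'clock': 0.0, 'qpos': array([ 1.07528366e+00,  3.09010181e-01,  1.63518902e+00, -2.45558749e-05,
        1.19970470e+00, -6.97321465e-02]), 'qvel': array([ 3.81065507e-04, -1.18141585e-03,  2.10435725e-03,  7.71323407e-04,
        3.38089700e-05,  1.12600238e-04]), 'joint_torque': array([ 1.40395819e-03, -4.15233493e+01, -2.76676208e+01, -1.46918501e-04,
        9.97447263e-03,  6.75456864e-07]), 'eef_pos': array([0.25780152, 0.568448  , 0.23004268]), 'ee_rot': array([ 3.08175257,  1.56848496, -2.05640799]), 'ft_force': array([-0.00905441,  0.71772536,  0.15836472]), 'torque': array([ 0.02062189, -0.01131713,  0.00608438]), 'grip_width': 0.08500032346185947} 0.0187
scene {'K': array([[385.51125895,   0.        , 252.68110086],
       [  0.        , 385.51125895, 195.95187613],
       [  0.        ,   0.        ,   1.        ]]), 'dist_coeffs': array([-0.05854541,  0.        ,  0.        ,  0.        ,  0.        ]), 'R': array([[ 0.86984195,  0.49319952,  0.01136742],
       [ 0.36177378, -0.62204555, -0.69439114],
       [-0.33540233,  0.60812298, -0.71950797]]), 't': array([-
[... 401 characters left out ...]
 [ 0.10219732,  0.02185927, -0.99452395]]), 't': array([0.05999929, 0.59816117, 0.7740818 ])}
wrist {'K': array([[271.89359552,   0.        , 258.85642148],
       [  0.        , 271.89359552, 194.492858  ],
       [  0.        ,   0.        ,   1.        ]]), 'dist_coeffs': array([-0.0597607,  0.       ,  0.       ,  0.       ,  0.       ]), 'T_tool_cam': array([[-4.70036361e-04, -3.10913197e-01,  9.50438195e-01,
        -1.44318043e-01],
       [-5.93761513e-04, -9.50438046e-01, -3.10913442e-01,
         7.91513240e-02],
       [ 9.99999713e-01, -7.10474243e-04,  2.62132150e-04,
        -6.95799714e-04],
       [ 0.00000000e+00,  0.00000000e+00,  0.00000000e+00,
         1.00000000e+00]])}
```

View pics/scene0.png

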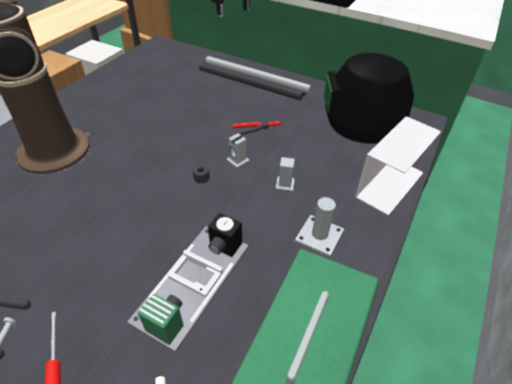

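View pics/top0.png

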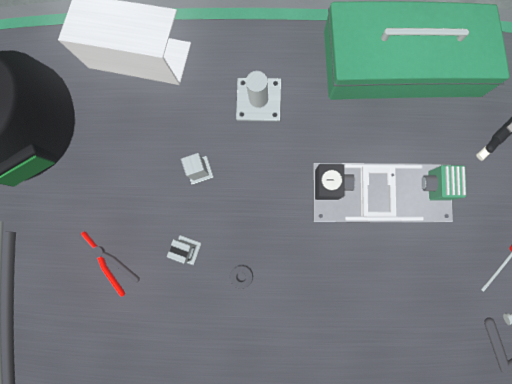

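View pics/wrist0.png

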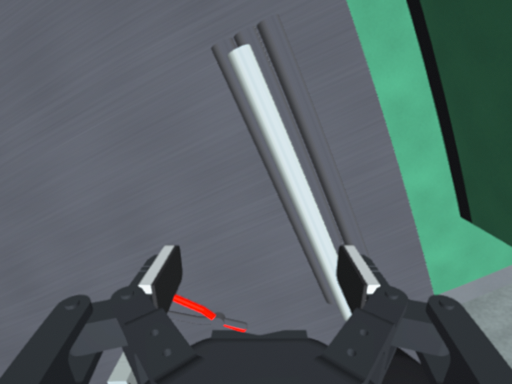

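The top view shows the grooved sample cell near (183,249), the dummy near (196,168), the ring near (241,277), the post near (258,98) and the checker spanning (313–453, 163–222). I'll zoom in next.

```bash
python3 - <<'E'
import cv2
t=cv2.imread("pics/top0.png")
a=cv2.resize(t[225:275,155:215],None,fx=10,fy=10,interpolation=cv2.INTER_CUBIC)
b=cv2.resize(t[150:235,305:475],None,fx=4.5,fy=4.5,interpolation=cv2.INTER_CUBIC)
cv2.imwrite("pics/a.png",a);cv2.imwrite("pics/b.png",b)
s=cv2.imread("pics/scene0.png")
cv2.imwrite("pics/c.png",cv2.resize(s[125:175,215:275],None,fx=10,fy=10,interpolation=cv2.INTER_CUBIC))
cv2.imwrite("pics/d.png",cv2.resize(s[205:350,125:255],None,fx=4,fy=4,interpolation=cv2.INTER_CUBIC))
E
```

```text
(no output)
```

View pics/a.png

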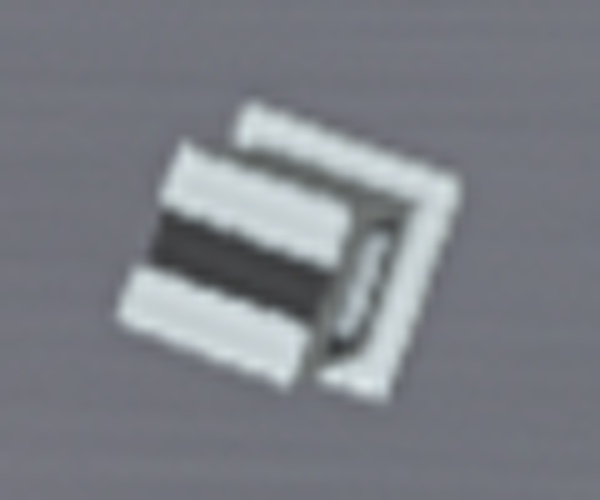

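View pics/b.png

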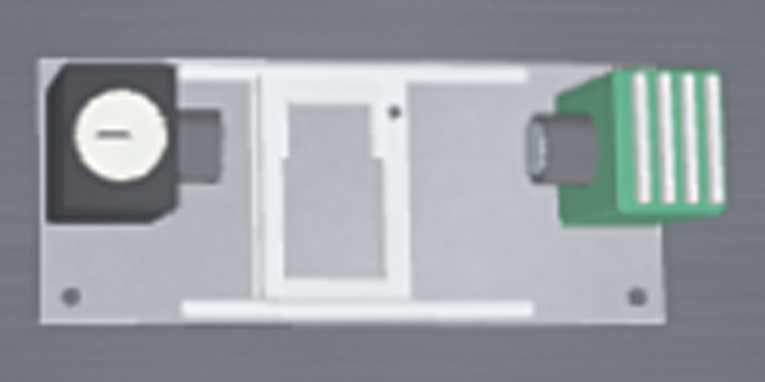

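View pics/c.png

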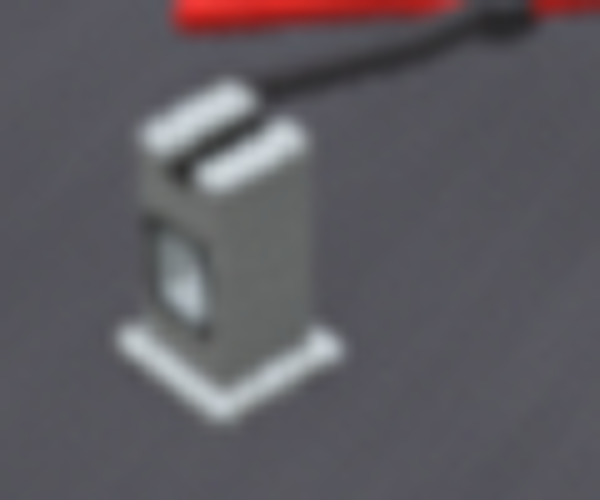

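View pics/d.png

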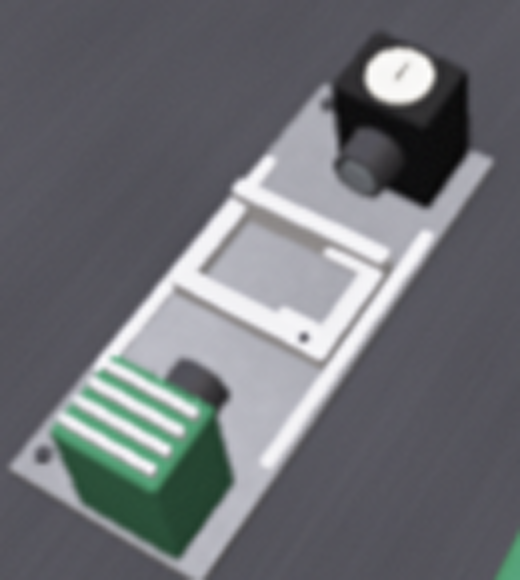

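```bash
cat > h.py <<'E'
import numpy as np, cv2
from rig import manip, eyes
from scipy.spatial.transform import Rotation as Ro
def ray(d,px,T=None):
    u=cv2.undistortPoints(np.array([[px]],float),d["K"],d["dist_coeffs"])[0,0]
    v=np.array([u[0],u[1],1.])
    if T is None:
        R,t=d["R"],d["t"]; return -R.T@t, R.T@v
    return T[:3,3], T[:3,:3]@v
def plane(d,px,z,T=None):
    o,v=ray(d,px,T); return o+v*(z-o[2])/v[2]
def toolT():
    s=manip.read_state(); T=np.eye(4); T[:3,:3]=Ro.from_euler('xyz',s["ee_rot"]).as_matrix(); T[:3,3]=s["eef_pos"]; return T
def cal():
    import pickle,os
    return pickle.load(open("cal.pkl","rb"))
E
python3 - <<'E'
from h import *
import pickle
D={n:eyes.get_image(n) for n in ("top","scene")}
pickle.dump(D,open("cal.pkl","wb"))
np.set_printoptions(precision=4,suppress=True)
d=D["top"]; c=lambda p,s,o:((p[0]+.5)/s-.5+o[0],(p[1]+.5)/s-.5+o[1])
A=[plane(d,c(p,10,(155,225)),.076) for p in [(183,143),(352,205),(292,388),(118,318)]]
F=[plane(d,c(p,10,(155,225)),.006) for p in [(248,102),(460,185),(388,400)]]
print(np.array(A),np.mean(A,0)); print(np.array(F),(F[0]+F[2])/2)
for P in (A,F):print([ (np.linalg.norm(P[i+1]-P[i]),np.degrees(np.arctan2(*(P[i+1]-P[i])[1::-1]))) for i in range(len(P)-1)])
S=D["scene"]; 
s=[plane(S,c(p,10,(215,125)),.076) for p in [(233,78),(310,135),(218,192),(138,135)]];print("scene top",np.array(s),np.mean(s,0))
s=[plane(S,c(p,10,(215,125)),.006) for p in [(118,337),(222,415),(345,348)]];print("scene foot",np.array(s),(s[0]+s[2])/2)
B=lambda p,z:plane(d,c(p,4.5,(305,150)),z)
print("fence L",B((283,200),.03),"floor right",B((385,200),.008),B((385,270),.008))
print("plate corners",B((40,60),.004),B((42,322),.004),B((664,322),.004))
print("near edge floor/top",B((330,280),.008),B((330,280),.02), "far",B((330,103),.008),B((330,103),.02))
print("keeper edges y R",B((372,130),.02),"L",B((289,130),.02),"keeper start L",B((285,157),.02),"R",B((380,157),.02))
blank=plane(d,(193,160),.076);print("blank",blank)
print("post",plane(d,(257,82),.108),"ring",plane(d,(241,277),.03),"sensor box top",B((120,140),.086),"lamp",B((680,140),.086))
E
```

```text
[[0.5009 0.2309 0.076 ]
 [0.4911 0.2007 0.076 ]
 [0.4591 0.2102 0.076 ]
 [0.4702 0.2414 0.076 ]] [0.4803 0.2208 0.076 ]
[[0.5078 0.2349 0.006 ]
 [0.4933 0.1936 0.006 ]
 [0.4523 0.2062 0.006 ]] [0.4801 0.2205 0.006 ]
[(np.float64(0.03176017576287712), np.float64(-108.05691894858438)), (np.float64(0.0333495048431338), np.float64(163.34266533418452)), (np.float64(0.03304322399344582), np.float64(70.45068515802467))]
[(np.float64(0.043726011255085094), np.float64(-109.40362500275751)), (np.float64(0.04280909423515404), np.float64(162.9644450637813))]
scene top [[0.4693 0.2444 0.076 ]
 [0.4992 0.2335 0.076 ]
 [0.4909 0.2012 0.076 ]
 [0.4607 0.211  0.076 ]] [0.4801 0.2226 0.076 ]
scene foot [[0.4531 0.2085 0.006 ]
 [0.4942 0.1955 0.006 ]
 [0.5088 0.2357 0.006 ]] [0.481  0.2221 0.006 ]
fence L [ 0.5903 -0.1163  0.03  ] floor right [ 0.5932 -0.1649  0.008 ] [ 0.5635 -0.1647  0.008 ]
plate corners [ 0.6506 -0.0177  0.004 ] [ 0.5394 -0.0198  0.004 ] [ 0.5432 -0.2895  0.004 ]
near edge floor/top [ 0.5589 -0.1411  0.008 ] [ 0.5583 -0.1382  0.02  ] far [ 0.6342 -0.1414  0.008 ] [ 0.6324 -0.1385  0.02  ]
keeper edges y R [ 0.6214 -0.1564  0.02  ] L [ 0.6207 -0.121   0.02  ] keeper start L [ 0.6093 -0.1193  0.02  ] R [ 0.6101 -0.1597  0.02  ]
blank [0.6402 0.2005 0.076 ]
post [0.7732 0.0895 0.108 ] ring [0.4341 0.1136 0.03  ] sensor box top [ 0.6068 -0.0415  0.086 ] lamp [ 0.6115 -0.2634  0.086 ]
```

```bash
cat >> h.py <<'E'
def plan(p,jaw_deg):
    """rotation about tool axes, then translation (mm) in the tool axes after the turn"""
    T=toolT(); x=np.array([0,0,-1.]); best=None
    for a in (jaw_deg,jaw_deg+180):
        z=np.array([np.cos(np.radians(a)),np.sin(np.radians(a)),0]); R=np.stack([x,np.cross(z,x),z],1)
        rv=Ro.from_matrix(T[:3,:3].T@R).as_rotvec()
        q6=manip.read_state()["qpos"][5]
        print("jaw",a,"rotvec",rv.round(4),"transl mm after turn",(R.T@(np.array(p)-T[:3,3])*1000).round(1),"rows rot",np.abs(rv).max()/.12)
    s=manip.read_state(); print("clock",s["clock"],"pos",s["eef_pos"].round(4),"q",s["qpos"].round(3),"F",s["ft_force"].round(1),"w",s["grip_width"], "z axis",T[:3,2].round(3))
E
python3 - <<'E'
from h import *
plan([.4805,.2215,.17],-18.2)
E
```

```text
jaw -18.2 rotvec [ 1.4626e+00 -1.0000e-03  8.0000e-04] transl mm after turn [  60.7 -260.5  319.9] rows rot 12.188390983671587
jaw 161.8 rotvec [-1.679e+00 -8.000e-04 -1.100e-03] transl mm after turn [  60.7  260.5 -319.9] rows rot 13.991544465998855
clock 0.25 pos [0.258  0.5688 0.2307] q [ 1.075  0.309  1.634  0.     1.2   -0.07 ] F [ 0.2 -0.   0.5] w 0.08512066901396781 z axis [ 0.413  0.911 -0.001]
```

apply_moves --increments '[{"translation": [0, 0, 0], "delta_rot": [0.122, 0, 0], "claw": 0}, {"translation": [0, 0, 0], "delta_rot": [0.122, 0, 0], "claw": 0}, {"translation": [0, 0, 0], "delta_rot": [0.122, 0, 0], "claw": 0}, {"translation": [0, 0, 0], "delta_rot": [0.122, 0, 0], "claw": 0}, {"translation": [0, 0, 0], "delta_rot": [0.122, 0, 0], "claw": 0}, {"translation": [0, 0, 0], "delta_rot": [0.122, 0, 0], "claw": 0}, {"translation": [0, 0, 0], "delta_rot": [0.122, 0, 0], "claw": 0}, {"translation": [0, 0, 0], "delta_rot": [0.122, 0, 0], "claw": 0}]'

```text
clock: 0.92
eef_pos: [0.2581, 0.5691, 0.2311]
ee_rot: [-2.251, 1.57, -2.088]
ft_force: [-0.1, 0.2, 0.6]
grip_width: 0.0853
```

apply_moves --increments '[{"translation": [0, 0, 0], "delta_rot": [0.122, 0, 0], "claw": 0}, {"translation": [0, 0, 0], "delta_rot": [0.122, 0, 0], "claw": 0}, {"translation": [0, 0, 0], "delta_rot": [0.122, 0, 0], "claw": 0}, {"translation": [0, 0, 0], "delta_rot": [0.121, 0, 0], "claw": 0}, {"translation": [0, -19, 23], "delta_rot": [0, 0, 0], "claw": 0}, {"translation": [0, -19, 23], "delta_rot": [0, 0, 0], "claw": 0}, {"translation": [0, -19, 23], "delta_rot": [0, 0, 0], "claw": 0}, {"translation": [0, -19, 23], "delta_rot": [0, 0, 0], "claw": 0}]'

```text
clock: 1.58
eef_pos: [0.322, 0.4672, 0.2311]
ee_rot: [-1.655, 1.57, -1.972]
ft_force: [-0.2, 0.4, -0.1]
grip_width: 0.0856
```

apply_moves --increments '[{"translation": [0, -19, 23], "delta_rot": [0, 0, 0], "claw": 0}, {"translation": [0, -19, 23], "delta_rot": [0, 0, 0], "claw": 0}, {"translation": [0, -19, 23], "delta_rot": [0, 0, 0], "claw": 0}, {"translation": [0, -19, 23], "delta_rot": [0, 0, 0], "claw": 0}, {"translation": [0, -19, 23], "delta_rot": [0, 0, 0], "claw": 0}, {"translation": [0, -19, 23], "delta_rot": [0, 0, 0], "claw": 0}, {"translation": [0, 0, 0], "delta_rot": [0, 0, 0], "claw": 0}, {"translation": [0, 0, 0], "delta_rot": [0, 0, 0], "claw": 0}]'

```text
clock: 2.25
eef_pos: [0.4179, 0.3157, 0.2313]
ee_rot: [2.443, 1.571, 2.122]
ft_force: [0.2, 0.1, 0.2]
grip_width: 0.0852
```

```bash
python3 - <<'E'
from h import *
plan([.4805,.2215,.17],-18.2)
T=toolT(); d=eyes.get_image("wrist"); cv2.imwrite("pics/w1.png",d["image"][:,:,::-1])
import pickle; pickle.dump((T,d),open("w1.pkl","wb"))
E
```

```text
jaw -18.2 rotvec [-0.0036 -0.0002 -0.0002] transl mm after turn [ 61.3 -69.9  88.9] rows rot 0.030134488052777755
jaw 161.8 rotvec [ 3.138e+00 -3.000e-04  3.000e-04] transl mm after turn [ 61.3  69.9 -88.9] rows rot 26.149804062473027
clock 2.25 pos [0.4179 0.3157 0.2313] q [0.564 0.113 1.87  0.    1.158 0.885] F [0.2 0.1 0.2] w 0.08520305344336619 z axis [ 0.949 -0.316 -0.   ]
```

View pics/w1.png

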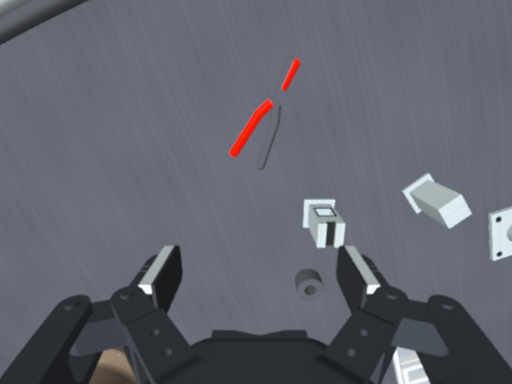

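```bash
python3 - <<'E'
import cv2
t=cv2.imread("pics/w1.png")
cv2.imwrite("pics/w1a.png",cv2.resize(t[190:255,295:355],None,fx=9,fy=9,interpolation=cv2.INTER_CUBIC))
E
```

```text
(no output)
```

View pics/w1a.png

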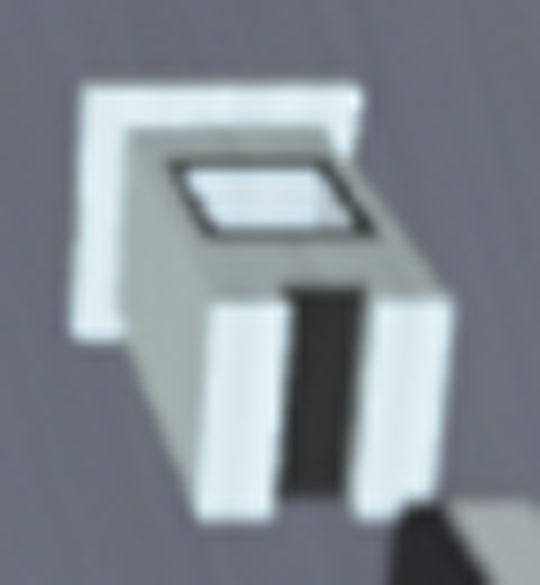

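```bash
python3 - <<'E'
from h import *
import pickle
np.set_printoptions(precision=4,suppress=True)
T,d=pickle.load(open("w1.pkl","rb")); C=T@d["T_tool_cam"]
c=lambda p:((p[0]+.5)/9-.5+295,(p[1]+.5)/9-.5+190)
A=np.array([plane(d,c(p),.076,C) for p in [(208,300),(453,298),(440,520),(197,520)]]); print(A,A.mean(0))
F=np.array([plane(d,c(p),.006,C) for p in [(82,87),(364,88),(72,338)]]); print(F,(F[1]+F[2])/2)
for P in (A,F):
  for i in range(len(P)-1):
    v=P[i+1]-P[i]; print(np.linalg.norm(v),np.degrees(np.arctan2(v[1],v[0])))
E
```

```text
[[0.4682 0.2411 0.076 ]
 [0.4997 0.2308 0.076 ]
 [0.4907 0.1984 0.076 ]
 [0.4585 0.2094 0.076 ]] [0.4793 0.22   0.076 ]
[[0.4642 0.2488 0.006 ]
 [0.5073 0.2342 0.006 ]
 [0.4508 0.2068 0.006 ]] [0.4791 0.2205 0.006 ]
0.03310697596870455 -18.13942206638588
0.03363933857533437 -105.58518024376616
0.033957056240435254 161.16587088225072
0.04549446375807374 -18.678729182037138
0.06271479687594811 -154.0888172267194
```

apply_moves --increments '[{"translation": [20, -17.6, 22.2], "claw": 0}, {"translation": [20, -17.6, 22.2], "claw": 0}, {"translation": [20, -17.7, 22.2], "claw": 0}, {"translation": [20, -17.7, 22.1], "claw": 0}, {"translation": [20, 0, 0], "claw": 0}, {"translation": [0, 0, 0], "claw": 0}, {"translation": [0, 0, 0], "claw": 0}]'

```text
validation failed for argument at $.in...
```

```bash
python3 - <<'E'
from h import *
plan([.4797,.2207,.035],-18.2)
d=eyes.get_image("wrist"); cv2.imwrite("pics/w2.png",d["image"][:,:,::-1])
E
```

```text
jaw -18.2 rotvec [-0.002  -0.0005 -0.0004] transl mm after turn [196.3 -71.6  89.2] rows rot 0.016740064127583002
jaw 161.8 rotvec [ 3.1396e+00 -6.0000e-04  8.0000e-04] transl mm after turn [196.3  71.6 -89.2] rows rot 26.163197453636517
clock 2.3 pos [0.4173 0.3166 0.2313] q [5.650e-01 1.130e-01 1.870e+00 1.000e-03 1.158e+00 8.850e-01] F [-0.1 -0.  -0.3] w 0.08539334471940407 z axis [ 0.949 -0.314 -0.   ]
```

View pics/w2.png

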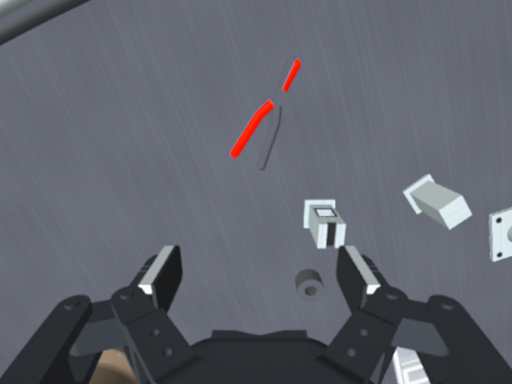

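The row needs every field. The picture is unchanged, with the cell at about (325,222). I'll resend the move.

apply_moves --increments '[{"translation": [20, -17.8, 22.2], "delta_rot": [0, 0, 0], "claw": 0}, {"translation": [20, -17.8, 22.2], "delta_rot": [0, 0, 0], "claw": 0}, {"translation": [20, -17.8, 22.2], "delta_rot": [0, 0, 0], "claw": 0}, {"translation": [20, -17.8, 22.2], "delta_rot": [0, 0, 0], "claw": 0}, {"translation": [20, 0, 0], "delta_rot": [0, 0, 0], "claw": 0}, {"translation": [0, 0, 0], "delta_rot": [0, 0, 0], "claw": 0}, {"translation": [0, 0, 0], "delta_rot": [0, 0, 0], "claw": 0}]'

```text
clock: 2.93
eef_pos: [0.4778, 0.2219, 0.1301]
ee_rot: [-2.617, 1.567, -2.934]
ft_force: [0.2, 0.1, 0.5]
grip_width: 0.0854
```

```bash
python3 - <<'E'
from h import *
plan([.4797,.2207,.035],-18.2)
d=eyes.get_image("wrist"); cv2.imwrite("pics/w3.png",d["image"][:,:,::-1])
E
```

```text
jaw -18.2 rotvec [ 0.0005 -0.0032  0.0018] transl mm after turn [95.1 -0.6  2.2] rows rot 0.02645750788508467
jaw 161.8 rotvec [-3.1411e+00 -2.9000e-03 -5.0000e-03] transl mm after turn [95.1  0.6 -2.2] rows rot 26.17573118740161
clock 2.9333 pos [0.4778 0.2219 0.1301] q [3.52e-01 2.47e-01 1.94e+00 1.00e-03 9.58e-01 6.69e-01] F [0.2 0.1 0.5] w 0.08539063106331504 z axis [ 0.95  -0.312 -0.003]
```

View pics/w3.png

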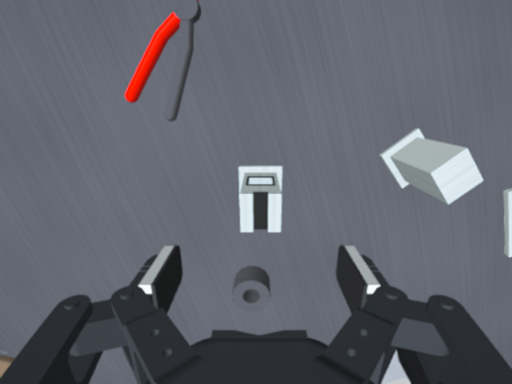

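The wrist view shows the cell centred between the jaws (columns 239–281, middle 260) and square to them.

apply_moves --increments '[{"translation": [24, 0, 1], "delta_rot": [0, 0, 0], "claw": 0}, {"translation": [24, -0.6, 0.3], "delta_rot": [0, 0, 0], "claw": 0}, {"translation": [24, 0, 0], "delta_rot": [0, 0, 0], "claw": 0}, {"translation": [15, 0, 0], "delta_rot": [0, 0, 0], "claw": 0}, {"translation": [8, 0, 0], "delta_rot": [0, 0, 0], "claw": 0}, {"translation": [0, 0, 0], "delta_rot": [0, 0, 0], "claw": 0}, {"translation": [0, 0, 0], "delta_rot": [0, 0, 0], "claw": 0}]'

```text
clock: 3.57
eef_pos: [0.4811, 0.2216, 0.0374]
ee_rot: [0.709, 1.569, 0.392]
ft_force: [0.2, -0.3, 0.5]
grip_width: 0.0855
```

apply_moves --increments '[{"translation": [0, 0, 0], "delta_rot": [0, 0, 0], "claw": 90}, {"translation": [0, 0, 0], "delta_rot": [0, 0, 0], "claw": 150}, {"translation": [0, 0, 0], "delta_rot": [0, 0, 0], "claw": 255}, {"translation": [0, 0, 0], "delta_rot": [0, 0, 0], "claw": 255}, {"translation": [0, 0, 0], "delta_rot": [0, 0, 0], "claw": 255}, {"translation": [0, 0, 0], "delta_rot": [0, 0, 0], "claw": 255}, {"translation": [0, 0, 0], "delta_rot": [0, 0, 0], "claw": 255}, {"translation": [0, 0, 0], "delta_rot": [0, 0, 0], "claw": 255}]' --squeeze 40

```text
clock: 4.23
eef_pos: [0.4807, 0.2206, 0.037]
ee_rot: [1.076, 1.57, 0.758]
ft_force: [-2.0, -0.4, 4.6]
grip_width: 0.0316
```

```bash
python3 - <<'E'
from h import *
plan([.4797,.2207,.035],-18.2)
E
```

```text
jaw -18.2 rotvec [-0.0006  0.0002 -0.0004] transl mm after turn [ 2.  -0.2 -0.9] rows rot 0.004828382426390371
jaw 161.8 rotvec [ 3.141e+00 -6.000e-04 -3.000e-04] transl mm after turn [2.  0.2 0.9] rows rot 26.175109785890093
clock 4.2333 pos [0.4807 0.2206 0.037 ] q [0.348 0.399 1.974 0.    0.768 0.666] F [-2.  -0.4  4.6] w 0.031566577036662644 z axis [ 0.95  -0.313  0.   ]
```

apply_moves --increments '[{"translation": [-15, 0, 0], "delta_rot": [0, 0, 0], "claw": 255}, {"translation": [-30, 0, 0], "delta_rot": [0, 0, 0], "claw": 255}, {"translation": [-30, 0, 0], "delta_rot": [0, 0, 0], "claw": 255}, {"translation": [-30, 0, 0], "delta_rot": [-0.111, 0, 0], "claw": 255}, {"translation": [-10, 0, 0], "delta_rot": [-0.111, 0, 0], "claw": 255}, {"translation": [0, 0, 0], "delta_rot": [-0.111, 0, 0], "claw": 255}, {"translation": [0, 0, 0], "delta_rot": [0, 0, 0], "claw": 255}, {"translation": [0, 0, 0], "delta_rot": [0, 0, 0], "claw": 255}]'

```text
clock: 4.9
eef_pos: [0.4797, 0.2201, 0.1506]
ee_rot: [-2.729, 1.569, -2.717]
ft_force: [0.3, -0.8, -3.0]
grip_width: 0.0314
```

```bash
python3 - <<'E'
from h import *
plan([.55,-.02,.153],0.9)
T=toolT();d=eyes.get_image("wrist"); cv2.imwrite("pics/w4.png",d["image"][:,:,::-1])
E
```

```text
jaw 0.9 rotvec [-0.0036 -0.0012  0.0005] transl mm after turn [  -2.4 -241.1   66.6] rows rot 0.02984816509505413
jaw 180.9 rotvec [3.138e+00 8.000e-04 1.900e-03] transl mm after turn [ -2.4 241.1 -66.6] rows rot 26.150084619019218
clock 4.9 pos [0.4797 0.2201 0.1506] q [ 0.348  0.218  1.927 -0.     0.997  0.336] F [ 0.3 -0.8 -3. ] w 0.03144442166644825 z axis [ 1.     0.012 -0.001]
```

View pics/w4.png

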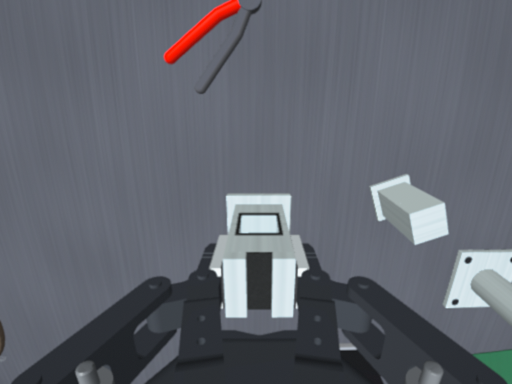

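```bash
python3 - <<'E'
from h import *
import pickle
D=pickle.load(open("cal.pkl","rb"))
cv2.imwrite("pics/s5.png",cv2.resize(D["scene"]["image"][225:310,155:240,::-1],None,fx=7,fy=7,interpolation=cv2.INTER_CUBIC))
cv2.imwrite("pics/t5.png",cv2.resize(D["top"]["image"][155:225,350:410,::-1],None,fx=8.5,fy=8.5,interpolation=cv2.INTER_CUBIC))
E
```

```text
(no output)
```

View pics/s5.png

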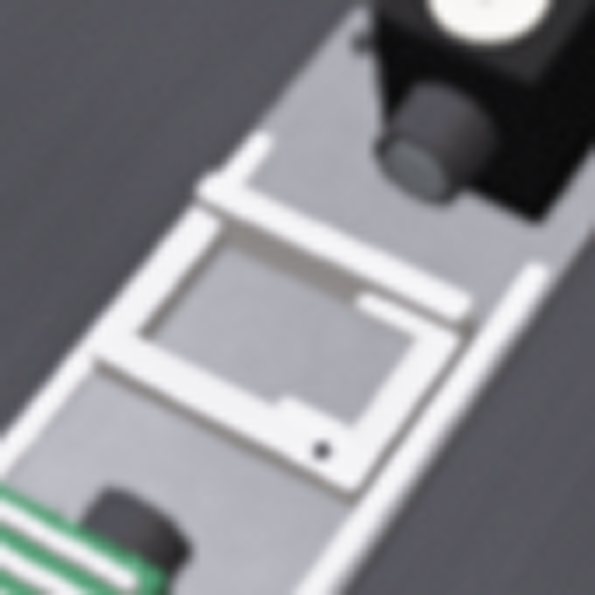

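View pics/t5.png

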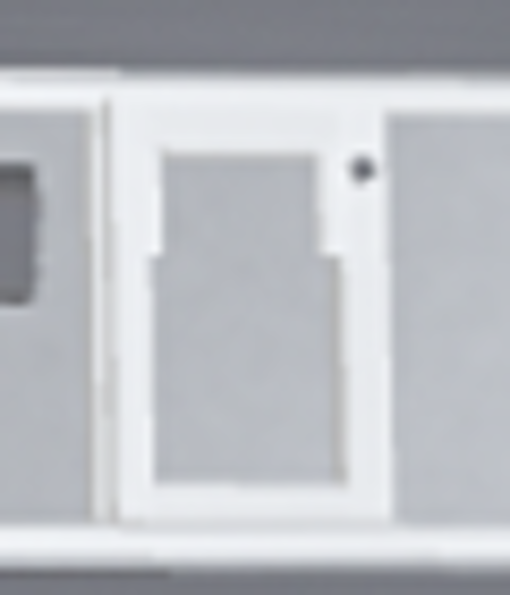

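```bash
python3 - <<'E'
from h import *
import pickle
np.set_printoptions(precision=4,suppress=True)
D=pickle.load(open("cal.pkl","rb"))
S,t=D["scene"],D["top"]
print(-S["R"].T@S["t"],-t["R"].T@t["t"])
s=lambda p,z:plane(S,((p[0]+.5)/7-.5+155,(p[1]+.5)/7-.5+225),z)
q=lambda p,z:plane(t,((p[0]+.5)/8.5-.5+350,(p[1]+.5)/8.5-.5+155),z)
print("scene: near wall in top",s((138,332),.02),s((208,240),.02),"floor",s((150,336),.008))
print(" keeper start +y",s((358,302),.02)," -y",s((275,405),.02)," stop top",s((415,338),.02),s((352,420),.02))
print(" fence inner top near end",s((215,200),.03),"far end",s((465,318),.03), "carrier -y outer edge top",s((92,345),.02),s((350,490),.02))
print("top: near",q((250,482),.02),"keeper start",q((155,256),.02),q((335,256),.02),"stop top",q((240,155),.02),"stop floor",q((240,155),.008))
print(" fence inner top",q((155,450),.03),q((150,275),.03),"outer edge -y",q((392,510),.02),q((386,120),.02),"floor -y edge",q((347,475),.008),q((340,265),.008))
print(" outer fence left",q((95,515),.03),q((92,115),.03))
E
```

```text
[ 0.9047 -0.4582  0.6906] [0.5145 0.0548 0.8324]
scene: near wall in top [ 0.5603 -0.1586  0.02  ] [ 0.5586 -0.1222  0.02  ] floor [ 0.558  -0.1525  0.008 ]
 keeper start +y [ 0.6097 -0.1178  0.02  ]  -y [ 0.6089 -0.1584  0.02  ]  stop top [ 0.631  -0.1198  0.02  ] [ 0.6305 -0.1514  0.02  ]
 fence inner top near end [ 0.557  -0.1146  0.03  ] far end [ 0.6437 -0.112   0.03  ] carrier -y outer edge top [ 0.5515 -0.1688  0.02  ] [ 0.6426 -0.1701  0.02  ]
top: near [ 0.5594 -0.1402  0.02  ] keeper start [ 0.6089 -0.119   0.02  ] [ 0.6098 -0.1595  0.02  ] stop top [ 0.6319 -0.1382  0.02  ] stop floor [ 0.6336 -0.1411  0.008 ]
 fence inner top [ 0.5654 -0.1168  0.03  ] [ 0.6036 -0.1157  0.03  ] outer edge -y [ 0.5537 -0.1721  0.02  ] [ 0.6405 -0.1714  0.02  ] floor -y edge [ 0.562  -0.1652  0.008 ] [ 0.6092 -0.1638  0.008 ]
 outer fence left [ 0.5511 -0.1037  0.03  ] [ 0.6385 -0.103   0.03  ]
```

apply_moves --increments '[{"translation": [0, -15, 5], "delta_rot": [0, 0, 0], "claw": 255}, {"translation": [0, -28, 8], "delta_rot": [0, 0, 0], "claw": 255}, {"translation": [0, -28, 8], "delta_rot": [0, 0, 0], "claw": 255}, {"translation": [0, -28, 8], "delta_rot": [0, 0, 0], "claw": 255}, {"translation": [0, -28, 8], "delta_rot": [0, 0, 0], "claw": 255}, {"translation": [0, -28, 8], "delta_rot": [0, 0, 0], "claw": 255}, {"translation": [0, -28, 8], "delta_rot": [0, 0, 0], "claw": 255}, {"translation": [0, -28, 8], "delta_rot": [0, 0, 0], "claw": 255}]'

```text
clock: 5.62
eef_pos: [0.5437, 0.009, 0.1498]
ee_rot: [3.069, 1.568, 3.081]
ft_force: [0.9, 0.5, -1.8]
grip_width: 0.0317
```

apply_moves --increments '[{"translation": [0, -28, 8], "delta_rot": [0, 0, 0], "claw": 255}, {"translation": [0, -28, 8], "delta_rot": [0, 0, 0], "claw": 255}, {"translation": [0, -28, 8], "delta_rot": [0, 0, 0], "claw": 255}, {"translation": [0, -28, 8], "delta_rot": [0, 0, 0], "claw": 255}, {"translation": [0, -28, 4], "delta_rot": [0, 0, 0], "claw": 255}, {"translation": [0, -17, 3], "delta_rot": [0, 0, 0], "claw": 255}, {"translation": [0, 0, 0], "delta_rot": [0, 0, 0], "claw": 255}, {"translation": [0, 0, 0], "delta_rot": [0, 0, 0], "claw": 255}]'

```text
clock: 6.28
eef_pos: [0.585, -0.1467, 0.1497]
ee_rot: [2.686, 1.568, 2.697]
ft_force: [0.2, -0.3, -1.0]
grip_width: 0.0314
```

```bash
python3 - <<'E'
from h import *
plan([.584,-.147,.062],0.9)
for n in("top","wrist"):
  d=eyes.get_image(n); cv2.imwrite(f"pics/{n}6.png",d["image"][:,:,::-1])
E
```

```text
jaw 0.9 rotvec [-0.0045 -0.0026 -0.0013] transl mm after turn [87.7 -0.3 -1. ] rows rot 0.03781569329187517
jaw 180.9 rotvec [ 3.1371e+00 -2.0000e-03  4.0000e-03] transl mm after turn [87.7  0.3  1. ] rows rot 26.142096461608386
clock 6.2833 pos [ 0.585  -0.1467  0.1497] q [-0.318  0.355  1.749  0.     1.04  -0.33 ] F [ 0.2 -0.3 -1. ] w 0.03142253306116646 z axis [ 1.     0.011 -0.003]
```

View pics/wrist6.png

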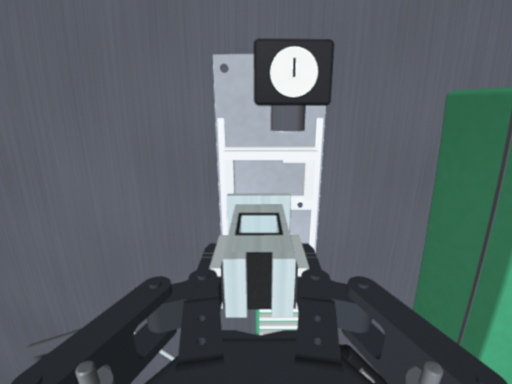

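```bash
python3 - <<'E'
import cv2
t=cv2.imread("pics/wrist6.png")
cv2.imwrite("pics/w6a.png",cv2.resize(t[110:240,205:335],None,fx=6,fy=4.6,interpolation=cv2.INTER_CUBIC))
E
```

```text
(no output)
```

View pics/w6a.png

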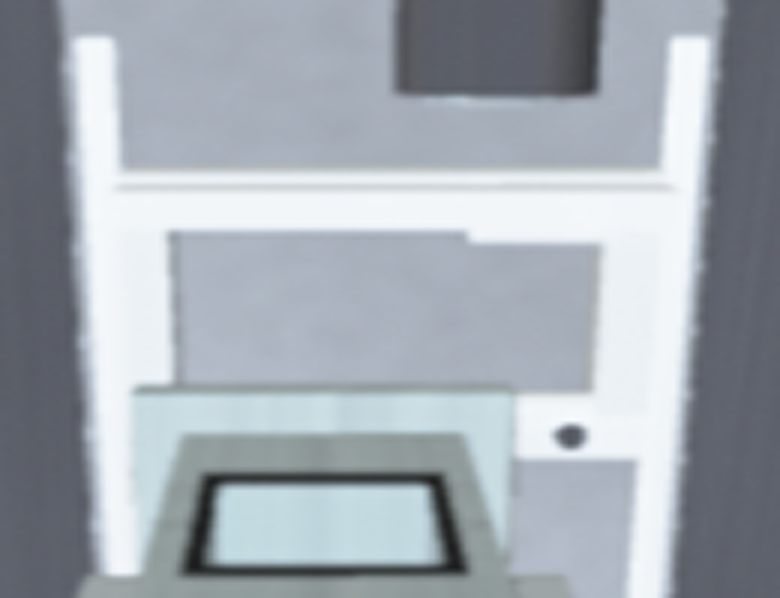

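```bash
python3 - <<'E'
from h import *
np.set_printoptions(precision=4,suppress=True)
T=toolT(); d=eyes.get_image("wrist"); C=T@d["T_tool_cam"]; print(T[:3,3],C[:3,3])
c=lambda p:((p[0]+.5)/6-.5+205,(p[1]+.5)/4.6-.5+110)
for n,p,z in [("keeper start",(468,242),.02),("near top",(168,300),.02),("near floor",(178,300),.008),("stop top",(597,300),.02),("stop floor",(597,300),.008),("fence outer top L",(118,170),.03),("R",(662,171),.03),("foot L",(133,388),T[2,3]-.037+.006),("foot R",(515,388),T[2,3]-.037+.006)]:
    print(n,plane(d,c(p),z,C))
E
```

```text
[ 0.5848 -0.1451  0.15  ] [ 0.5844 -0.0664  0.2944]
keeper start [ 0.6087 -0.1206  0.02  ]
near top [ 0.5574 -0.1346  0.02  ]
near floor [ 0.558  -0.1375  0.008 ]
stop top [ 0.6316 -0.1335  0.02  ]
stop floor [ 0.6337 -0.1364  0.008 ]
fence outer top L [ 0.5507 -0.104   0.03  ]
R [ 0.6387 -0.1029  0.03  ]
foot L [ 0.5629 -0.1234  0.119 ]
foot R [ 0.6061 -0.1228  0.119 ]
```

apply_moves --increments '[{"translation": [20, 0, -0.5], "delta_rot": [0, 0, 0], "claw": 255}, {"translation": [25, 0, -0.3], "delta_rot": [0, 0, 0], "claw": 255}, {"translation": [20, 0, 0], "delta_rot": [0, 0, 0], "claw": 255}, {"translation": [12, 0, 0], "delta_rot": [0, 0, 0], "claw": 255}, {"translation": [6, 0, 0], "delta_rot": [0, 0, 0], "claw": 255}, {"translation": [0, 0, 0], "delta_rot": [0, 0, 0], "claw": 255}, {"translation": [0, 0, 0], "delta_rot": [0, 0, 0], "claw": 255}]'

```text
clock: 7.02
eef_pos: [0.5856, -0.1457, 0.0687]
ee_rot: [-0.27, 1.57, -0.254]
ft_force: [0.7, -0.1, -1.9]
grip_width: 0.0319
```

```bash
python3 - <<'E'
from h import *
plan([.584,-.147,.061],0.7)
E
```

```text
jaw 0.7 rotvec [0.0033 0.0007 0.0002] transl mm after turn [ 7.7 -1.3 -1.6] rows rot 0.02756477262675346
jaw 180.7 rotvec [-3.1383e+00 -3.0000e-04  1.0000e-03] transl mm after turn [7.7 1.3 1.6] rows rot 26.15237245109188
clock 7.0167 pos [ 0.5856 -0.1457  0.0687] q [-0.316  0.463  1.788  0.     0.89  -0.332] F [ 0.7 -0.1 -1.9] w 0.03186784959111755 z axis [1.    0.016 0.001]
```

apply_moves --increments '[{"translation": [4, 0, -0.5], "delta_rot": [0, 0, 0], "claw": 255}, {"translation": [2.5, 0, -0.5], "delta_rot": [0, 0, 0], "claw": 255}, {"translation": [0, 0, 0], "delta_rot": [0, 0, 0], "claw": 255}, {"translation": [0, 0, 0], "delta_rot": [0, 0, 0], "claw": 255}, {"translation": [0, 0, 0], "delta_rot": [0, 0, 0], "claw": 255}]'

```text
clock: 7.43
eef_pos: [0.5843, -0.1462, 0.0622]
ee_rot: [-0.355, 1.57, -0.34]
ft_force: [-0.5, 0.1, -2.0]
grip_width: 0.0315
```

apply_moves --increments '[{"translation": [0, 0, 0], "delta_rot": [0, 0, 0], "claw": 255}]'

```text
clock: 7.52
eef_pos: [0.5843, -0.1462, 0.0621]
ee_rot: [-0.342, 1.57, -0.327]
ft_force: [0.1, 0.6, -2.8]
grip_width: 0.0318
```

```bash
python3 - <<'E'
from h import *
for i in range(3):
  s=manip.read_state(); print(s["clock"],s["eef_pos"].round(4),s["ft_force"].round(2),s["torque"].round(2))
d=eyes.get_image("wrist"); cv2.imwrite("pics/w7.png",d["image"][:,:,::-1])
s=manip.read_state(); print(s["clock"],s["eef_pos"].round(4),s["ft_force"].round(2),s["torque"].round(2))
E
```

```text
7.5167 [ 0.5843 -0.1462  0.0621] [ 0.06  0.65 -2.78] [-0.   -0.02 -0.02]
7.5167 [ 0.5843 -0.1462  0.0621] [ 0.06  0.65 -2.78] [-0.   -0.02 -0.02]
7.5167 [ 0.5843 -0.1462  0.0621] [ 0.06  0.65 -2.78] [-0.   -0.02 -0.02]
7.5667 [ 0.5843 -0.1462  0.0621] [ 0.32  0.25 -2.33] [-0.04  0.02  0.03]
```

View pics/w7.png

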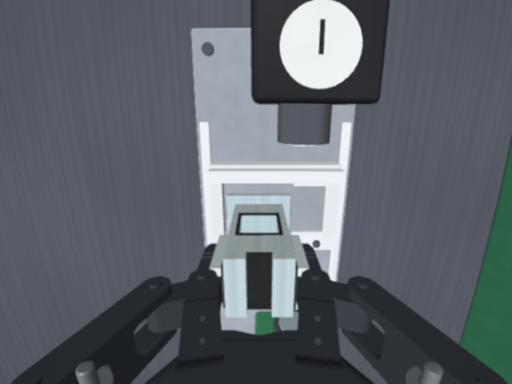

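apply_moves --increments '[{"translation": [1, 1, 0], "delta_rot": [0, 0, 0], "claw": 255}, {"translation": [0, 1, 0], "delta_rot": [0, 0, 0], "claw": 255}, {"translation": [0, 1, 0], "delta_rot": [0, 0, 0], "claw": 255}, {"translation": [0, 0.5, 0], "delta_rot": [0, 0, 0], "claw": 255}, {"translation": [0, 0, 0], "delta_rot": [0, 0, 0], "claw": 255}, {"translation": [0, 0, 0], "delta_rot": [0, 0, 0], "claw": 255}]' --squeeze 70

```text
clock: 8.07
eef_pos: [0.5841, -0.1425, 0.0608]
ee_rot: [-1.34, 1.571, -1.325]
ft_force: [1.1, -0.3, -1.4]
grip_width: 0.0315
```

apply_moves --increments '[{"translation": [0, 0.5, 0], "delta_rot": [0, 0, 0], "claw": 255}, {"translation": [0, 0.5, 0], "delta_rot": [0, 0, 0], "claw": 255}, {"translation": [0, 0, 0], "delta_rot": [0, 0, 0], "claw": 255}, {"translation": [0, 0, 0], "delta_rot": [0, 0, 0], "claw": 255}]'

```text
clock: 8.4
eef_pos: [0.584, -0.1415, 0.0608]
ee_rot: [2.019, 1.571, 2.034]
ft_force: [0.8, 0.6, -1.5]
grip_width: 0.0311
```

Nothing felt yet. I'll go on in small steps.

apply_moves --increments '[{"translation": [0, 0.5, 0], "delta_rot": [0, 0, 0], "claw": 255}, {"translation": [0, 0.5, 0], "delta_rot": [0, 0, 0], "claw": 255}, {"translation": [0, 0, 0], "delta_rot": [0, 0, 0], "claw": 255}, {"translation": [0, 0, 0], "delta_rot": [0, 0, 0], "claw": 255}]'

```text
clock: 8.73
eef_pos: [0.584, -0.1405, 0.0608]
ee_rot: [-2.789, 1.571, -2.774]
ft_force: [0.0, 0.4, -1.6]
grip_width: 0.0315
```

apply_moves --increments '[{"translation": [0, 0.5, 0], "delta_rot": [0, 0, 0], "claw": 255}, {"translation": [0, 0.3, 0], "delta_rot": [0, 0, 0], "claw": 255}, {"translation": [0, 0, 0], "delta_rot": [0, 0, 0], "claw": 255}, {"translation": [0, 0, 0], "delta_rot": [0, 0, 0], "claw": 255}]'

```text
clock: 9.07
eef_pos: [0.584, -0.1397, 0.0608]
ee_rot: [-1.355, 1.571, -1.34]
ft_force: [-0.1, -0.8, -2.0]
grip_width: 0.0311
```

apply_moves --increments '[{"translation": [0, 0.3, 0], "delta_rot": [0, 0, 0], "claw": 255}, {"translation": [0, 0.2, 0], "delta_rot": [0, 0, 0], "claw": 255}, {"translation": [0, 0, 0], "delta_rot": [0, 0, 0], "claw": 255}, {"translation": [0, 0, 0], "delta_rot": [0, 0, 0], "claw": 255}]'

```text
clock: 9.4
eef_pos: [0.584, -0.1392, 0.0608]
ee_rot: [-2.162, 1.571, -2.147]
ft_force: [1.5, -0.9, -3.2]
grip_width: 0.0315
```

apply_moves --increments '[{"translation": [0, 0.3, 0], "delta_rot": [0, 0, 0], "claw": 255}, {"translation": [0, 0, 0], "delta_rot": [0, 0, 0], "claw": 255}, {"translation": [0, 0, 0], "delta_rot": [0, 0, 0], "claw": 255}]'

```text
clock: 9.65
eef_pos: [0.584, -0.139, 0.0608]
ee_rot: [-0.629, 1.571, -0.614]
ft_force: [0.7, 0.0, -2.4]
grip_width: 0.0308
```

apply_moves --increments '[{"translation": [0, 0.4, 0], "delta_rot": [0, 0, 0], "claw": 255}, {"translation": [0, 0, 0], "delta_rot": [0, 0, 0], "claw": 255}, {"translation": [0, 0, 0], "delta_rot": [0, 0, 0], "claw": 255}]'

```text
clock: 9.9
eef_pos: [0.584, -0.1385, 0.0608]
ee_rot: [-0.998, 1.571, -0.983]
ft_force: [-0.2, -0.1, -1.6]
grip_width: 0.0314
```

apply_moves --increments '[{"translation": [0, 0.4, 0], "delta_rot": [0, 0, 0], "claw": 255}, {"translation": [0, 0, 0], "delta_rot": [0, 0, 0], "claw": 255}, {"translation": [0, 0, 0], "delta_rot": [0, 0, 0], "claw": 255}]'

```text
clock: 10.15
eef_pos: [0.584, -0.1381, 0.0608]
ee_rot: [2.669, 1.571, 2.684]
ft_force: [-1.0, 0.5, -1.9]
grip_width: 0.0309
```

apply_moves --increments '[{"translation": [0, 0.4, 0], "delta_rot": [0, 0, 0], "claw": 255}, {"translation": [0, 0, 0], "delta_rot": [0, 0, 0], "claw": 255}, {"translation": [0, 0, 0], "delta_rot": [0, 0, 0], "claw": 255}]'

```text
clock: 10.4
eef_pos: [0.584, -0.1379, 0.0608]
ee_rot: [-1.367, 1.571, -1.352]
ft_force: [-0.2, -0.5, -2.0]
grip_width: 0.0311
```

apply_moves --increments '[{"translation": [0, 0.4, 0], "delta_rot": [0, 0, 0], "claw": 255}, {"translation": [0, 0, 0], "delta_rot": [0, 0, 0], "claw": 255}, {"translation": [0, 0, 0], "delta_rot": [0, 0, 0], "claw": 255}]'

```text
clock: 10.65
eef_pos: [0.584, -0.1378, 0.0608]
ee_rot: [-1.416, 1.57, -1.4]
ft_force: [-0.1, -2.1, -1.6]
grip_width: 0.0315
```

```bash
python3 - <<'E'
from h import *
d=eyes.get_image("wrist"); cv2.imwrite("pics/w8.png",cv2.resize(d["image"][140:240,190:360,::-1],None,fx=4.5,fy=4.5,interpolation=cv2.INTER_CUBIC))
s=manip.read_state(); print(s["clock"],s["eef_pos"].round(4),s["ft_force"].round(2),s["torque"].round(2))
E
```

```text
10.7 [ 0.584  -0.1378  0.0608] [-0.32 -2.31 -2.61] [-0.51  0.09  0.03]
```

View pics/w8.png

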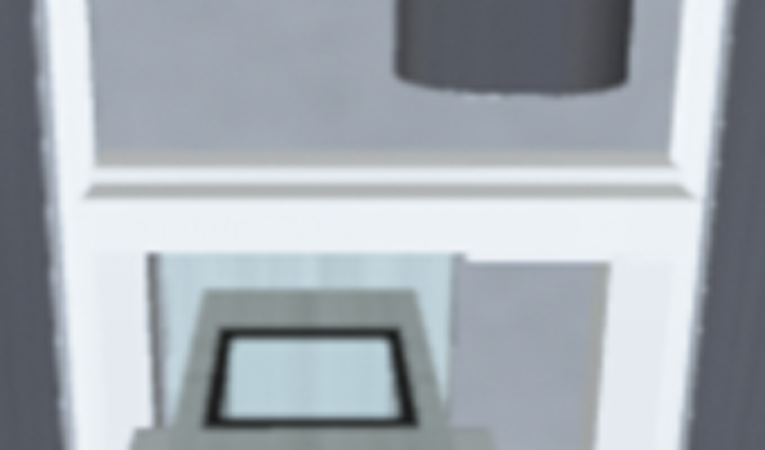

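Contact is felt: the TCP stopped at y −0.138 with Fy at −2 N and Mx at −0.5. The picture shows the foot's edge meeting the fence edge at row 255. I'll back off 0.8 mm from there.

apply_moves --increments '[{"translation": [0, -0.6, 0], "delta_rot": [0, 0, 0], "claw": 255}, {"translation": [0, -0.6, 0], "delta_rot": [0, 0, 0], "claw": 255}, {"translation": [0, 0, 0], "delta_rot": [0, 0, 0], "claw": 255}, {"translation": [0, 0, 0], "delta_rot": [0, 0, 0], "claw": 255}, {"translation": [0, 0, 0], "delta_rot": [0, 0, 0], "claw": 255}]'

```text
clock: 11.12
eef_pos: [0.584, -0.1383, 0.0607]
ee_rot: [1.769, 1.57, 1.784]
ft_force: [-0.8, 0.6, -2.0]
grip_width: 0.0314
```

apply_moves --increments '[{"translation": [1, 0, 0], "delta_rot": [0, 0, 0], "claw": 255}, {"translation": [1, 0, 0], "delta_rot": [0, 0, 0], "claw": 255}, {"translation": [0.5, 0, 0], "delta_rot": [0, 0, 0], "claw": 255}, {"translation": [0, 0, 0], "delta_rot": [0, 0, 0], "claw": 255}, {"translation": [0, 0, 0], "delta_rot": [0, 0, 0], "claw": 255}]'

```text
clock: 11.53
eef_pos: [0.5839, -0.1385, 0.0581]
ee_rot: [2.664, 1.571, 2.679]
ft_force: [0.1, -0.7, -2.8]
grip_width: 0.0313
```

```bash
python3 - <<'E'
from h import *
d=eyes.get_image("wrist"); cv2.imwrite("pics/w9.png",cv2.resize(d["image"][140:240,190:360,::-1],None,fx=4.5,fy=4.5,interpolation=cv2.INTER_CUBIC))
s=manip.read_state(); print(s["clock"],s["eef_pos"].round(4),s["ft_force"].round(2),s["torque"].round(2))
E
```

```text
11.5833 [ 0.5839 -0.1386  0.0582] [-0.24 -0.45 -2.17] [-0.05  0.03 -0.  ]
```

View pics/w9.png

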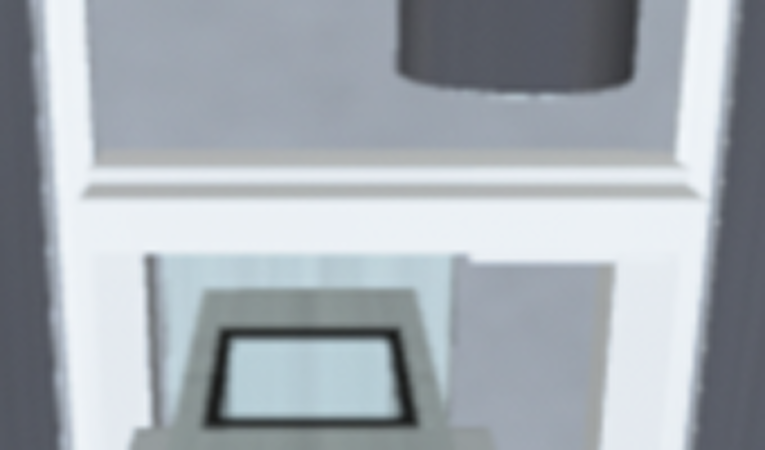

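apply_moves --increments '[{"translation": [0.7, 0, 0], "delta_rot": [0, 0, 0], "claw": 255}, {"translation": [0.7, 0, 0], "delta_rot": [0, 0, 0], "claw": 255}, {"translation": [0.7, 0, 0], "delta_rot": [0, 0, 0], "claw": 255}, {"translation": [0, 0, 0], "delta_rot": [0, 0, 0], "claw": 255}, {"translation": [0, 0, 0], "delta_rot": [0, 0, 0], "claw": 255}]'

```text
clock: 12.0
eef_pos: [0.5839, -0.1385, 0.0561]
ee_rot: [2.859, 1.571, 2.874]
ft_force: [-0.5, -0.6, -2.4]
grip_width: 0.0313
```

apply_moves --increments '[{"translation": [0.7, 0, 0], "delta_rot": [0, 0, 0], "claw": 255}, {"translation": [0.7, 0, 0], "delta_rot": [0, 0, 0], "claw": 255}, {"translation": [0.7, 0, 0], "delta_rot": [0, 0, 0], "claw": 255}, {"translation": [0, 0, 0], "delta_rot": [0, 0, 0], "claw": 255}, {"translation": [0, 0, 0], "delta_rot": [0, 0, 0], "claw": 255}]'

```text
clock: 12.42
eef_pos: [0.5839, -0.1385, 0.054]
ee_rot: [2.96, 1.571, 2.975]
ft_force: [0.5, -0.2, -2.0]
grip_width: 0.0315
```

apply_moves --increments '[{"translation": [1, 0, 0], "delta_rot": [0, 0, 0], "claw": 255}, {"translation": [1, 0, 0], "delta_rot": [0, 0, 0], "claw": 255}, {"translation": [1, 0, 0], "delta_rot": [0, 0, 0], "claw": 255}, {"translation": [1, 0, 0], "delta_rot": [0, 0, 0], "claw": 255}, {"translation": [1, 0, 0], "delta_rot": [0, 0, 0], "claw": 255}, {"translation": [0, 0, 0], "delta_rot": [0, 0, 0], "claw": 255}, {"translation": [0, 0, 0], "delta_rot": [0, 0, 0], "claw": 255}]'

```text
clock: 13.0
eef_pos: [0.5839, -0.1385, 0.0489]
ee_rot: [2.778, 1.571, 2.793]
ft_force: [0.6, 0.6, -1.9]
grip_width: 0.0313
```

apply_moves --increments '[{"translation": [0.5, 0, 0], "delta_rot": [0, 0, 0], "claw": 255}, {"translation": [0.5, 0, 0], "delta_rot": [0, 0, 0], "claw": 255}, {"translation": [0.5, 0, 0], "delta_rot": [0, 0, 0], "claw": 255}, {"translation": [0.5, 0, 0], "delta_rot": [0, 0, 0], "claw": 255}, {"translation": [0, 0, 0], "delta_rot": [0, 0, 0], "claw": 255}]'

```text
clock: 13.42
eef_pos: [0.5839, -0.1385, 0.0469]
ee_rot: [2.864, 1.571, 2.879]
ft_force: [0.6, -0.3, -1.2]
grip_width: 0.031
```

apply_moves --increments '[{"translation": [0.4, 0, 0], "delta_rot": [0, 0, 0], "claw": 255}, {"translation": [0.4, 0, 0], "delta_rot": [0, 0, 0], "claw": 255}, {"translation": [0, 0, 0], "delta_rot": [0, 0, 0], "claw": 255}, {"translation": [0, 0, 0], "delta_rot": [0, 0, 0], "claw": 255}]'

```text
clock: 13.75
eef_pos: [0.584, -0.1386, 0.0462]
ee_rot: [-2.923, 1.571, -2.908]
ft_force: [-0.2, 0.3, -1.1]
grip_width: 0.0311
```

apply_moves --increments '[{"translation": [0.4, 0, 0], "delta_rot": [0, 0, 0], "claw": 255}, {"translation": [0.3, 0, 0], "delta_rot": [0, 0, 0], "claw": 255}, {"translation": [0, 0, 0], "delta_rot": [0, 0, 0], "claw": 255}, {"translation": [0, 0, 0], "delta_rot": [0, 0, 0], "claw": 255}]'

```text
clock: 14.08
eef_pos: [0.5839, -0.1386, 0.0455]
ee_rot: [3.12, 1.571, 3.135]
ft_force: [-0.2, -0.2, -1.4]
grip_width: 0.0309
```

apply_moves --increments '[{"translation": [0.3, 0, 0], "delta_rot": [0, 0, 0], "claw": 255}, {"translation": [0.3, 0, 0], "delta_rot": [0, 0, 0], "claw": 255}, {"translation": [0, 0, 0], "delta_rot": [0, 0, 0], "claw": 255}, {"translation": [0, 0, 0], "delta_rot": [0, 0, 0], "claw": 255}]'

```text
clock: 14.42
eef_pos: [0.584, -0.1386, 0.0452]
ee_rot: [-0.738, 1.571, -0.723]
ft_force: [-0.5, 0.3, -0.3]
grip_width: 0.0314
```

apply_moves --increments '[{"translation": [0.3, 0, 0], "delta_rot": [0, 0, 0], "claw": 255}, {"translation": [0, 0, 0], "delta_rot": [0, 0, 0], "claw": 255}, {"translation": [0, 0, 0], "delta_rot": [0, 0, 0], "claw": 255}]'

```text
clock: 14.67
eef_pos: [0.584, -0.1386, 0.0451]
ee_rot: [-1.385, 1.571, -1.37]
ft_force: [-2.0, -0.3, 2.7]
grip_width: 0.0313
```

The foot is on the floor: Fz rose by about 4 N at TCP z 0.045, as predicted. Now I'll slide it.

apply_moves --increments '[{"translation": [0, 0, 1], "delta_rot": [0, 0, 0], "claw": 255}, {"translation": [0, 0, 1], "delta_rot": [0, 0, 0], "claw": 255}, {"translation": [0, 0, 1], "delta_rot": [0, 0, 0], "claw": 255}, {"translation": [0, 0, 1], "delta_rot": [0, 0, 0], "claw": 255}, {"translation": [0, 0, 0], "delta_rot": [0, 0, 0], "claw": 255}, {"translation": [0, 0, 0], "delta_rot": [0, 0, 0], "claw": 255}]'

```text
clock: 15.17
eef_pos: [0.5859, -0.1386, 0.0452]
ee_rot: [3.068, 1.566, 3.083]
ft_force: [-6.5, 0.2, 8.4]
grip_width: 0.0311
```

apply_moves --increments '[{"translation": [0, 0, 1], "delta_rot": [0, 0, 0], "claw": 255}, {"translation": [0, 0, 1], "delta_rot": [0, 0, 0], "claw": 255}, {"translation": [0, 0, 1], "delta_rot": [0, 0, 0], "claw": 255}, {"translation": [0, 0, 1], "delta_rot": [0, 0, 0], "claw": 255}, {"translation": [0, 0, 0], "delta_rot": [0, 0, 0], "claw": 255}, {"translation": [0, 0, 0], "delta_rot": [0, 0, 0], "claw": 255}]'

```text
clock: 15.67
eef_pos: [0.5901, -0.1385, 0.0453]
ee_rot: [3.063, 1.566, 3.078]
ft_force: [-6.6, 0.9, 8.4]
grip_width: 0.0312
```

```bash
python3 - <<'E'
from h import *
d=eyes.get_image("wrist"); cv2.imwrite("pics/w10.png",cv2.resize(d["image"][140:240,190:360,::-1],None,fx=4.5,fy=4.5,interpolation=cv2.INTER_CUBIC))
s=manip.read_state(); print(s["clock"],s["eef_pos"].round(4),s["ft_force"].round(2),s["torque"].round(2))
E
```

```text
15.7167 [ 0.59   -0.1385  0.0452] [-6.79  0.68  8.42] [-0.02  1.12  0.02]
```

View pics/w10.png

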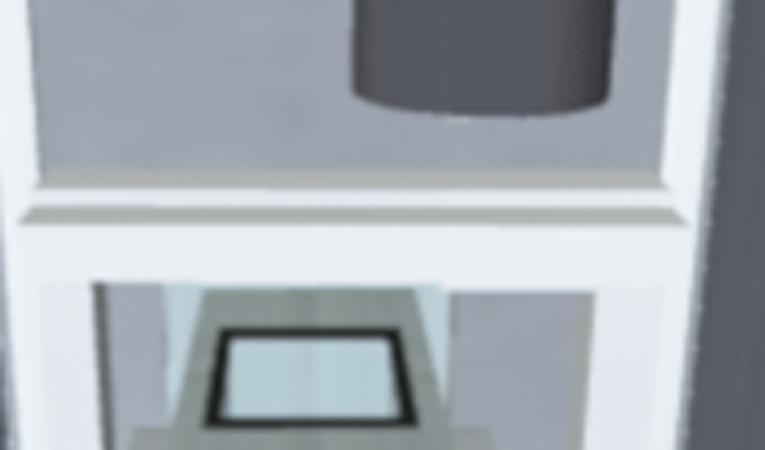

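apply_moves --increments '[{"translation": [-0.2, 0, 1], "delta_rot": [0, 0, 0], "claw": 255}, {"translation": [-0.1, 0, 1], "delta_rot": [0, 0, 0], "claw": 255}, {"translation": [0, 0, 1], "delta_rot": [0, 0, 0], "claw": 255}, {"translation": [0, 0, 1], "delta_rot": [0, 0, 0], "claw": 255}, {"translation": [0, 0, 0], "delta_rot": [0, 0, 0], "claw": 255}]'

```text
clock: 16.13
eef_pos: [0.5947, -0.1384, 0.0452]
ee_rot: [3.06, 1.567, 3.075]
ft_force: [-4.9, 0.3, 5.5]
grip_width: 0.0311
```

apply_moves --increments '[{"translation": [0, 0, 1], "delta_rot": [0, 0, 0], "claw": 255}, {"translation": [0, 0, 1], "delta_rot": [0, 0, 0], "claw": 255}, {"translation": [0, 0, 1], "delta_rot": [0, 0, 0], "claw": 255}, {"translation": [0, 0, 1], "delta_rot": [0, 0, 0], "claw": 255}, {"translation": [0, 0, 0], "delta_rot": [0, 0, 0], "claw": 255}]'

```text
clock: 16.55
eef_pos: [0.5987, -0.1384, 0.0452]
ee_rot: [3.061, 1.567, 3.076]
ft_force: [-4.0, 0.9, 5.3]
grip_width: 0.0313
```

apply_moves --increments '[{"translation": [0, 0, 1], "delta_rot": [0, 0, 0], "claw": 255}, {"translation": [0, 0, 1], "delta_rot": [0, 0, 0], "claw": 255}, {"translation": [0, 0, 1], "delta_rot": [0, 0, 0], "claw": 255}, {"translation": [0, 0, 1], "delta_rot": [0, 0, 0], "claw": 255}, {"translation": [0, 0, 0], "delta_rot": [0, 0, 0], "claw": 255}]'

```text
clock: 16.97
eef_pos: [0.6027, -0.1383, 0.0452]
ee_rot: [3.065, 1.568, 3.08]
ft_force: [-4.0, -0.2, 6.1]
grip_width: 0.031
```

apply_moves --increments '[{"translation": [0, 0, 1], "delta_rot": [0, 0, 0], "claw": 255}, {"translation": [0, 0, 1], "delta_rot": [0, 0, 0], "claw": 255}, {"translation": [0, 0, 1], "delta_rot": [0, 0, 0], "claw": 255}, {"translation": [0, 0, 0], "delta_rot": [0, 0, 0], "claw": 255}, {"translation": [0, 0, 0], "delta_rot": [0, 0, 0], "claw": 255}]'

```text
clock: 17.38
eef_pos: [0.6058, -0.1383, 0.0452]
ee_rot: [3.083, 1.568, 3.099]
ft_force: [-6.0, -0.9, 5.4]
grip_width: 0.0314
```

apply_moves --increments '[{"translation": [0, 0, 0.7], "delta_rot": [0, 0, 0], "claw": 255}, {"translation": [0, 0, 0.7], "delta_rot": [0, 0, 0], "claw": 255}, {"translation": [0, 0, 0.6], "delta_rot": [0, 0, 0], "claw": 255}, {"translation": [0, 0, 0], "delta_rot": [0, 0, 0], "claw": 255}]'

```text
clock: 17.72
eef_pos: [0.6077, -0.1382, 0.0452]
ee_rot: [3.068, 1.568, 3.083]
ft_force: [-4.7, -0.2, 6.2]
grip_width: 0.0314
```

apply_moves --increments '[{"translation": [0, 0, 0.6], "delta_rot": [0, 0, 0], "claw": 255}, {"translation": [0, 0, 0.6], "delta_rot": [0, 0, 0], "claw": 255}, {"translation": [0, 0, 0], "delta_rot": [0, 0, 0], "claw": 255}]'

```text
clock: 17.97
eef_pos: [0.6087, -0.1382, 0.0452]
ee_rot: [3.071, 1.567, 3.086]
ft_force: [-6.3, -0.5, 6.1]
grip_width: 0.0311
```

apply_moves --increments '[{"translation": [0, 0, 0.6], "delta_rot": [0, 0, 0], "claw": 255}, {"translation": [0, 0, 0.6], "delta_rot": [0, 0, 0], "claw": 255}, {"translation": [0, 0, 0], "delta_rot": [0, 0, 0], "claw": 255}]'

```text
clock: 18.22
eef_pos: [0.61, -0.1382, 0.0452]
ee_rot: [3.075, 1.567, 3.091]
ft_force: [-5.1, 0.4, 5.3]
grip_width: 0.0314
```

apply_moves --increments '[{"translation": [0, 0, 0.5], "delta_rot": [0, 0, 0], "claw": 255}, {"translation": [0, 0, 0.5], "delta_rot": [0, 0, 0], "claw": 255}, {"translation": [0, 0, 0], "delta_rot": [0, 0, 0], "claw": 255}]'

```text
clock: 18.47
eef_pos: [0.6102, -0.1382, 0.0453]
ee_rot: [3.067, 1.565, 3.082]
ft_force: [-6.7, -0.8, 7.8]
grip_width: 0.0313
```

apply_moves --increments '[{"translation": [0, 0, 0.5], "delta_rot": [0, 0, 0], "claw": 255}, {"translation": [0, 0, 0], "delta_rot": [0, 0, 0], "claw": 255}, {"translation": [0, 0, 0], "delta_rot": [0, 0, 0], "claw": 255}]'

```text
clock: 18.72
eef_pos: [0.6103, -0.1382, 0.0453]
ee_rot: [3.064, 1.564, 3.08]
ft_force: [-7.5, -1.1, 8.4]
grip_width: 0.0315
```

It stalled at x 0.6103, where the stop was expected. One more small push to confirm.

apply_moves --increments '[{"translation": [0, 0, 0.6], "delta_rot": [0, 0, 0], "claw": 255}, {"translation": [0, 0, 0.6], "delta_rot": [0, 0, 0], "claw": 255}, {"translation": [0, 0, 0], "delta_rot": [0, 0, 0], "claw": 255}]'

```text
clock: 18.97
eef_pos: [0.6104, -0.1382, 0.0453]
ee_rot: [3.062, 1.562, 3.078]
ft_force: [-9.3, -1.5, 11.7]
grip_width: 0.0315
```

```bash
python3 - <<'E'
from h import *
s=manip.read_state(); print(s["clock"],s["eef_pos"].round(4),s["ft_force"].round(2),s["torque"].round(2))
for n in("top","scene","wrist"):
  d=eyes.get_image(n); cv2.imwrite(f"pics/{n}11.png",d["image"][:,:,::-1])
d=eyes.get_image("wrist"); cv2.imwrite("pics/w11.png",cv2.resize(d["image"][140:240,190:360,::-1],None,fx=4.5,fy=4.5,interpolation=cv2.INTER_CUBIC))
E
```

```text
18.9667 [ 0.6104 -0.1382  0.0453] [-9.3  -1.55 11.69] [-0.15  1.85 -0.05]
```

View pics/w11.png

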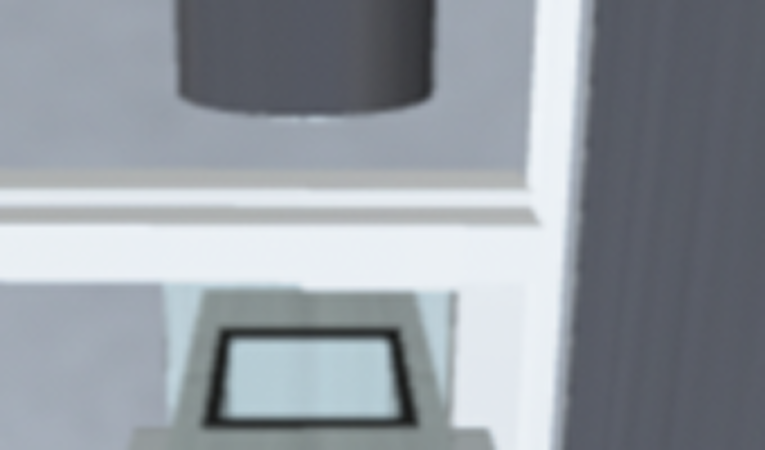

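The right foot edge lies against the stop line (column 450), and the sensor snout is centred on the cell (305 against 310). I'll ease off the push, then open.

apply_moves --increments '[{"translation": [-0.2, 0, -0.8], "delta_rot": [0, 0, 0], "claw": 255}, {"translation": [-0.1, 0, -0.8], "delta_rot": [0, 0, 0], "claw": 255}, {"translation": [0, 0, 0], "delta_rot": [0, 0, 0], "claw": 255}, {"translation": [0, 0, 0], "delta_rot": [0, 0, 0], "claw": 255}]' --squeeze 20

```text
clock: 19.5
eef_pos: [0.6102, -0.1382, 0.0453]
ee_rot: [3.064, 1.566, 3.079]
ft_force: [-6.0, 0.1, 6.7]
grip_width: 0.0313
```

```bash
python3 - <<'E'
from h import *
s=manip.read_state(); print(s["clock"],s["eef_pos"].round(4),s["ft_force"].round(2),s["torque"].round(2))
E
```

```text
19.5 [ 0.6102 -0.1382  0.0453] [-6.05  0.07  6.73] [-0.06  1.12 -0.04]
```

apply_moves --increments '[{"translation": [0, 0, 0], "delta_rot": [0, 0, 0], "claw": 150}, {"translation": [0, 0, 0], "delta_rot": [0, 0, 0], "claw": 140}, {"translation": [0, 0, 0], "delta_rot": [0, 0, 0], "claw": 130}, {"translation": [0, 0, 0], "delta_rot": [0, 0, 0], "claw": 120}, {"translation": [0, 0, 0], "delta_rot": [0, 0, 0], "claw": 110}, {"translation": [0, 0, 0], "delta_rot": [0, 0, 0], "claw": 90}, {"translation": [0, 0, 0], "delta_rot": [0, 0, 0], "claw": 70}, {"translation": [0, 0, 0], "delta_rot": [0, 0, 0], "claw": 50}]'

```text
clock: 20.17
eef_pos: [0.6126, -0.1381, 0.0453]
ee_rot: [-0.119, 1.571, -0.104]
ft_force: [0.6, -0.0, 0.7]
grip_width: 0.0687
```

apply_moves --increments '[{"translation": [0, 0, 0], "delta_rot": [0, 0, 0], "claw": 20}, {"translation": [0, 0, 0], "delta_rot": [0, 0, 0], "claw": 0}, {"translation": [0, 0, 0], "delta_rot": [0, 0, 0], "claw": 0}, {"translation": [0, 0, 0], "delta_rot": [0, 0, 0], "claw": 0}]'

```text
clock: 20.5
eef_pos: [0.6125, -0.1381, 0.0453]
ee_rot: [-0.416, 1.571, -0.401]
ft_force: [0.0, 0.7, 0.8]
grip_width: 0.0854
```

```bash
python3 - <<'E'
from h import *
s=manip.read_state(); print(s["clock"],s["eef_pos"].round(4),s["ft_force"].round(2),s["torque"].round(2))
d=eyes.get_image("wrist"); cv2.imwrite("pics/w12.png",d["image"][:,:,::-1])
E
```

```text
20.5 [ 0.6125 -0.1381  0.0453] [0.03 0.68 0.81] [-0.02 -0.03  0.  ]
```

View pics/w12.png

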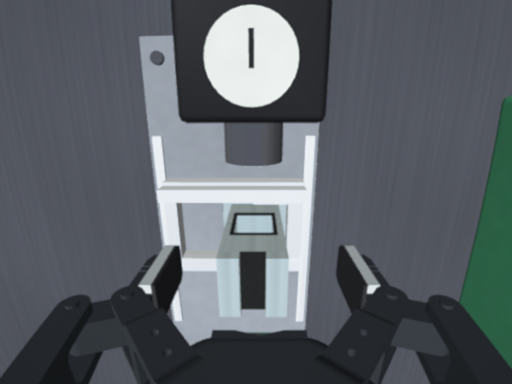

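The jaws are clear on both sides of the cell (columns 218–288), so I'll lift straight up.

apply_moves --increments '[{"translation": [-5, 0, -1], "delta_rot": [0, 0, 0], "claw": 0}, {"translation": [-15, 0, -1], "delta_rot": [0, 0, 0], "claw": 0}, {"translation": [-25, 0, 0], "delta_rot": [0, 0, 0], "claw": 0}, {"translation": [-30, 0, 0], "delta_rot": [0, 0, 0], "claw": 0}, {"translation": [-30, 0, 0], "delta_rot": [0, 0, 0], "claw": 0}, {"translation": [-20, 0, 0], "delta_rot": [0, 0, 0], "claw": 0}, {"translation": [0, -20, 0], "delta_rot": [0, 0, 0], "claw": 0}, {"translation": [0, 0, 0], "delta_rot": [0, 0, 0], "claw": 0}]'

```text
clock: 21.22
eef_pos: [0.613, -0.1611, 0.1749]
ee_rot: [-0.556, 1.563, -0.542]
ft_force: [0.5, -0.4, -0.5]
grip_width: 0.0855
```

apply_moves --increments '[{"translation": [0, 0, 0], "delta_rot": [0, 0, 0], "claw": 0}, {"translation": [0, 0, 0], "delta_rot": [0, 0, 0], "claw": 0}]'

```text
clock: 21.38
eef_pos: [0.6101, -0.1577, 0.1702]
ee_rot: [2.411, 1.57, 2.425]
ft_force: [0.7, -0.3, -0.6]
grip_width: 0.0855
```

```bash
python3 - <<'E'
from h import *
import pickle
T=toolT(); d=eyes.get_image("wrist"); cv2.imwrite("pics/w13.png",d["image"][:,:,::-1]); pickle.dump((T,d),open("w13.pkl","wb"))
cv2.imwrite("pics/w13a.png",cv2.resize(d["image"][150:290,190:320,::-1],None,fx=4.2,fy=4.2,interpolation=cv2.INTER_CUBIC))
S=eyes.get_image("scene"); cv2.imwrite("pics/s13.png",cv2.resize(S["image"][205:330,145:255,::-1],None,fx=4.6,fy=4.6,interpolation=cv2.INTER_CUBIC))
print(T[:3,3])
E
```

```text
[ 0.61008342 -0.15769808  0.170197  ]
```

View pics/w13a.png

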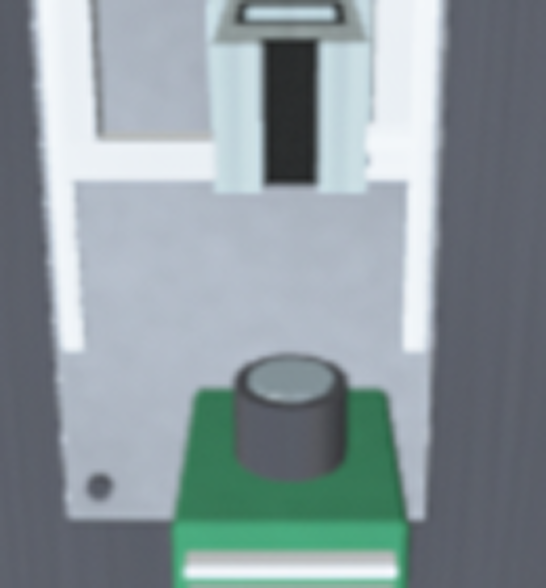

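View pics/s13.png

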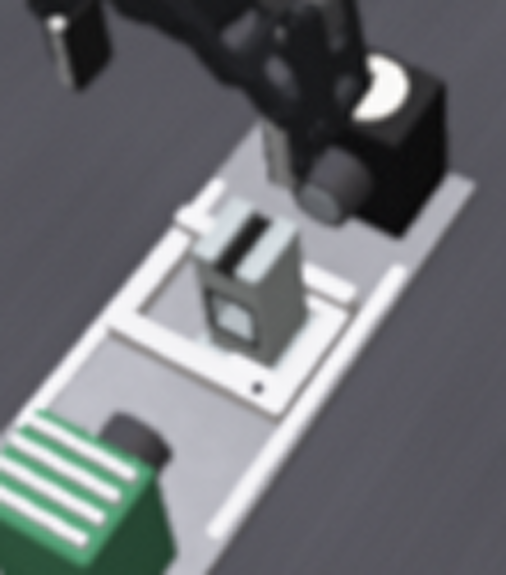

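```bash
python3 - <<'E'
import cv2
t=cv2.imread("pics/w13.png")
cv2.imwrite("pics/w13b.png",cv2.resize(t[90:210,190:320],None,fx=4.8,fy=4.8,interpolation=cv2.INTER_CUBIC))
E
```

```text
(no output)
```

View pics/w13b.png

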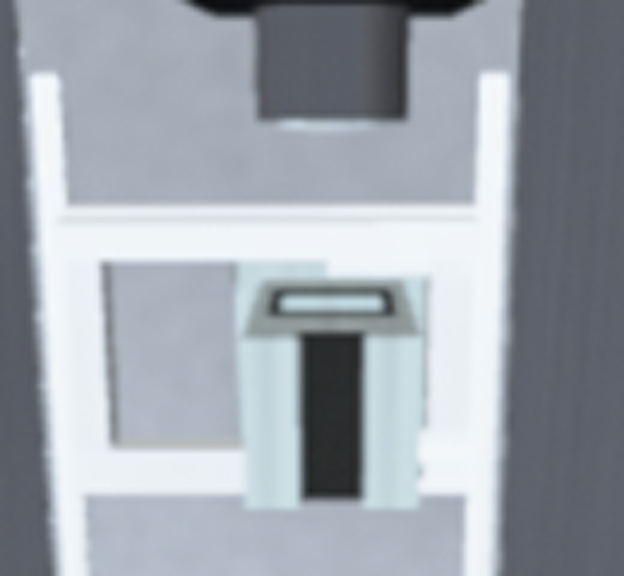

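The foot plate spans columns 240–428 and reaches the stop at 428. The near-side gap works out at 130/318 × 74 mm ≈ 30.2 mm, against 30 mm expected when home. The groove and sensor snout are both centred at column 332.

```bash
python3 - <<'E'
from h import *
s=manip.read_state(); print(s["clock"],s["eef_pos"],s["ft_force"]); print(manip.close_job())
E
```

```text
21.4833 [ 0.60988565 -0.15736834  0.16938594] [-0.02823623  0.40602576 -0.59604405]
the job is handed in; nothing more can be done
None
```

I put the windowed cell in the checker's slot, slid it home against the end stop, let go, and handed the job in at 21.5 s. The system gave no verdict, so the result below rests on my own checks.

- **Placing:** I gripped the cell by its solid sides and found the fence by touch, with about 2 N at TCP y −0.138. I backed off about 0.7 mm and lowered the foot until I felt the floor at the predicted height.
- **Sliding:** I pushed along +x until it stopped at x 0.610, about 0.5 mm from where the images put home. One more push moved it no further.
- **Forces:** the largest readings were about 9 N sideways and 12 N vertically at the wrist, well under 40 N. The wrist was only read at the end of each move.
- **Last pictures:** these show the foot flush with the stop. The near-side gap is about 30.2 mm (30 mm expected at home), and the groove is in line with the sensor snout. The gripper is open and clear, with near-zero force.
- **Not checked:** I did not measure the dummy cell, spacer and post again at the end. The arm's path stayed well away from all three.

No check failed. The only refused command was one move with a missing field, which did not move the arm.

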